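# Wedge the tilting plate just off its rests and hold it there

### The arm

A 6-joint arm with a two-finger parallel gripper is mounted at the origin on the work surface. World frame = base frame: x ahead of the robot, y to its left, z up, the work surface at z = 0. Lengths are in m, angles in rad, forces in N, time in s.
With the tool pointing down it reaches from about 0.375 to 0.9 m from the base axis. Payload 3.1 kg.
Tool frame: the origin (TCP) lies at the very end of the fingers, on their centre line; the grasp point (between the pads) lies 19 mm behind it; z points along the fingers, y is the direction in which the jaws open and shut (so a half turn about z gives the same grasp; the last joint's range is limited). The gripper opens to 85 mm and grips with 20 to 120 N. Pads are 22 mm wide; open, the fingers measure 114 mm over their backs; the gripper's body (76 mm by 85 mm) begins 54 mm behind the grasp point. The pads swing forward as they close: fully open they stand 13 mm farther back than shut.
Start: joints at [1.05, 0.527, 1.433, -0, 1.181, -0.178], TCP at [0.209, 0.589, 0.231] pointing down, gripper open.
Joint ranges: [-3.08, 3.08], [-0.75, 2.2], [0.22, 2.44], [-1.43, 4.57], [0, 2.65], [-2.85, 2.85]. Speed limits (rad/s): [2.79, 2.79, 3.14, 3.14, 3.14, 3.14].

### API

Orientations are given as a unit quaternion [x, y, z, w].
In Python, from station import * gives the robot as it stands.
- The arm moves only by the tool jog_arm, never from a script. Its argument "motion" is a list of rows, each a list of 5 numbers: the shift along the world's x, y, z in cm, then the turn about the world's z in degrees, then the closure in counts, from 0 (fully open) to 255 (shut). In form: [[tx, ty, tz, yaw, jaw], ...]. A call has 1 to 10 rows; each row shifts and turns the pose as measured when the row begins; what a row does not reach is not made up. A row lasts 1/12 s, in which the tool goes at most 41.7 mm and 7.16 degrees, less where a joint would pass 70% of its speed; a pose out of reach is approached as far as the arm can. A call with a gripper value outside its range is refused whole. The fingers move at their own pace and stop on an object; "squeeze" is the grip in N (left out, the last holds). Time passes only in rows, so rows that do not move let the fingers close. It gives the time, the measured TCP pose, the force and the opening at its end, in the units of the state.
- sense(): the state, without advancing time (a new reading comes with each control period).
- snapshot(name): name is "side" or "top"; returns a dict with "img" (384x512x3 uint8, red, green, blue), "depth" (384x512 float32, m along the optical axis (not along the pixel's ray), 0 where there is no reading), "intrinsics" (3x3 intrinsics, pixels), "eye" and "attitude" of the camera in the world. Camera axes: x right, y down, z forward; pixel columns grow to the right and rows downward; lengths in m; the calibration is good to about 2 mm. A picture is of the moment at which its call begins.
- sign_off(): hands the job in, once; it reports no verdict.
The state is a dict: "t": time; "q": joint angles; "qd": joint speeds; "tau": joint torques, N m; "tcp_pos": TCP position; "tool_rot": TCP orientation; "force": force on the tool from outside, world axes, zero at the start; "ft_torque": the same for the moment, N m; "finger_gap": opening from 0.0 (shut) to 1.0 (fully open).
Only numpy, scipy, OpenCV 4.12 (cv2) and the standard library are available. Lean on these libraries where they do the work, as an engineer would, in place of code of your own. Each camera call takes 0.05 s, during which the arm holds its last target.

### The job

Take the steel taper wedge by its upright grip block and push it, thin end first and flat on the granite, squarely under the middle of the tilting plate's near end, until that end is just lifted off its rests, about 4 mm up. Finish while holding: keep the wedge gripped there, with the plate carried by the wedge and not by the gripper. Leave the workpiece lying where it is on the plate and do not disturb the other things on the table.

Things in the scene. Friction and masses are not known exactly. Their poses are not given: they have to be found in the camera images.
- wedge: Plain steel taper wedge lying flat, 130 x 30 mm, about 0.45 kg. Origin on its underside, under the centre of the upright grip block; x to the thin end, z up. Grip block: x -15 to +15 mm, 30 mm wide, 47 mm tall. The sloping top falls evenly from 24 mm high at x = +15 mm to 4 mm at the thin end, x = +115 mm (1 mm per 5 mm). It slides on the granite.
- wedge_tip (a point): Middle of the wedge's thin end, on its underside (115 mm along x from the wedge's origin).
- fixture: Fixed dark steel base of the tilting plate. Origin on the granite under the middle of the plate's near end; x to the hinge (away from the robot), y along the near edge, z up. Two rails 12 mm tall, 16 mm wide, at y = +62 and -62 mm, from x = -16 to +210 mm, carry the plate; between them the way in is open, 108 mm wide, 12 mm high. Hinge ears at x = 200 mm, 46 mm tall.
- tilt_plate: Ribbed plate 210 x 140 x 16 mm, 0.9 kg, top 34 mm up at rest. Origin as the base's at rest, x to the hinge at the far end (x = 200 mm, 28 mm up); the near end rises freely and sinks by its weight. Under the near end runs a round nose bar, 12 mm diameter, 140 mm long, its underside 12 mm above the granite at rest. It meets the wedge where that is 12 mm high; then each 5 mm of push lifts it 1 mm. The push takes about 8 to 20 N.
- nose (a point): Lowest line of the nose bar, at its middle: 12 mm above the granite when the plate is at rest, higher by the lift.
- housing: Workpiece: steel flanged boss lying loose on the plate, flange 68 mm diameter, 30 mm tall (top about 64 mm above the granite), about 0.3 kg. Origin at the centre of its underside. Leave it where it is on the plate; it rides up with the plate.
- parallel: Bystander: plain rectangular steel parallel, 130 x 30 x 24 mm, of one height all along and without grip block (not a wedge). Origin on its underside, 15 mm from one end; x along it towards the other end.
- vee_block: Bystander: dark steel vee block, 70 x 60 x 46 mm. Origin at the centre of its underside.
- square: Bystander: steel try square lying flat, stock 100 x 22 x 16 mm along x, blade 120 mm along +y. Origin at the centre of the stock's underside.
- plug_gauge: Bystander: upright steel plug gauge, 32 mm diameter, 75 mm tall. Origin at the centre of its underside.
- ring_gauge: Bystander: dark steel ring gauge lying flat, 50 mm diameter, 20 mm tall. Origin at the centre of its underside.
- pot: Bystander: empty white plastic beaker, 66 mm across the rim, 70 mm tall. Origin at the centre of its underside.
Mind the look-alikes: they are no part of the job. What is shaped like the wedge but brown or purple is not meant.

How it is judged:
On the way, in this order (a step that is already met when the one before it is completed fails the run):
1. the wedge lies flat with its thin end under the middle of the nose bar, the plate still down on its rests (angle between wedge's own z axis and vertical below 0.08 rad and height (world z) of wedge below 0.004 m and x of wedge_tip in the frame of fixture above 0.003 m and height (world z) of nose below 0.0127 m and y of wedge_tip in the frame of fixture between -0.02 and 0.02 m), for 0.05 s.
2. the wedge, held in the gripper, has lifted the nose just off its rests (height (world z) of nose between 0.0135 and 0.0185 m and contact force between the fingers and wedge above 2 N and contact force between wedge and tilt_plate above 1.5 N and contact force between each of the arm, the fingers and tilt_plate below 0.3 N), for 0.3 s.
At the end, for the whole second after the job is handed in: Fingers still hold the wedge, flat and still on the granite, centred within 20 mm, square within 0.2 rad; it carries the plate, which the arm does not touch; nose 1.5 to 6.5 mm above rest height; workpiece within 15 mm, bystanders within 20 mm of their starts (all of step 2 and angle between wedge's own z axis and vertical below 0.08 rad and height (world z) of wedge below 0.004 m and y of wedge in the frame of fixture between -0.02 and 0.02 m and y of wedge_tip in the frame of fixture between -0.02 and 0.02 m and angle between the x axis of wedge and the x axis of fixture, either way round below 0.2 rad and linear speed of each of wedge, tilt_plate below 0.01 m/s and distance of housing from where it was at the start of the episode below 0.015 m and distance of each of parallel, vee_block, square, plug_gauge, ring_gauge, pot from where it was at the start of the episode below 0.02 m); the arm keeps its last pose, push and grip.
It fails at once if a bystander was knocked away (distance of any of parallel, vee_block, square, plug_gauge, ring_gauge, pot from where it was at the start of the episode above 0.04 m).
It fails at once if the workpiece was shifted on the plate (distance of housing from where it was at the start of the episode above 0.03 m).
It also fails if it takes over 42 s, if anything falls off the work surface, if the arm or the gripper's body presses on something with over 40 N, if the wrist force passes 120 N, or if a joint passes its speed limit or range.

## Working session

There is one attempt and no reset: what is moved stays moved. The work goes in short steps, Python scripts to look and compute and a tool call to move; the robot and the scene stay as the last step left them, time stands still between calls to the robot, and variables do not carry over. Pictures are saved under pics/ and viewed, and the job is handed in when it is done.

Besides the shell and the picture viewer there is one more tool, called as name([rows], argument=value, ...), one row to a line, values as JSON. jog_arm: Moves the arm, as the interface text tells. Its arguments: {"type":"object","properties":{"motion":{"type":"array","items":{"type":"array","items":{"type":"number"}}},"squeeze":{"type":"number"}},"required":["motion"]}

```bash
mkdir -p pics; ls; python3 - <<'E'
from station import *
import cv2,numpy as np
print(sense())
for n in("side","top"):
    s=snapshot(n); np.savez(f"{n}0.npz",**s); cv2.imwrite(f"pics/{n}0.png",s["img"][:,:,::-1]); print(n,s["intrinsics"],s["eye"],s["attitude"])
E
```

```text
pics
{'t': 0.0, 'q': array([ 1.05050123e+00,  5.28482346e-01,  1.43389360e+00,  1.24780879e-05,
        1.18137411e+00, -1.78502941e-01]), 'qd': array([-6.86929838e-05,  1.06246033e-04, -8.57802715e-04,  2.81145796e-04,
        6.61730930e-04,  4.90921766e-04]), 'tau': array([-2.23217874e-03, -4.42361140e+01, -1.78023487e+01, -4.25523904e-04,
        8.43916554e-03,  9.45591808e-06]), 'tcp_pos': array([0.20910014, 0.58823692, 0.23032643]), 'tool_rot': array([ 1.70067683e-01,  9.85431793e-01, -1.01155064e-03, -3.74696402e-04]), 'force': array([ 0.21000229, -0.33008404,  0.6220064 ]), 'ft_torque': array([-0.03551516, -0.01100355, -0.03189241]), 'finger_gap': 1.0006287867471024}
side [[439.45497224   0.         264.32020138]
 [  0.         439.45497224 190.16690354]
 [  0.           0.           1.        ]] [ 0.22617683 -0.83598447  0.87145866] [ 0.91148986 -0.16433777  0.06547571 -0.37133848]
top [[431.27674182   0.         257.67963218]
 [  0.         431.27674182 195.49233658]
 [  0.           0.           1.        ]] [ 0.40708074 -0.04664836  1.36989909] [-0.70306842  0.710023   -0.03317188  0.02148875]
```

View pics/side0.png

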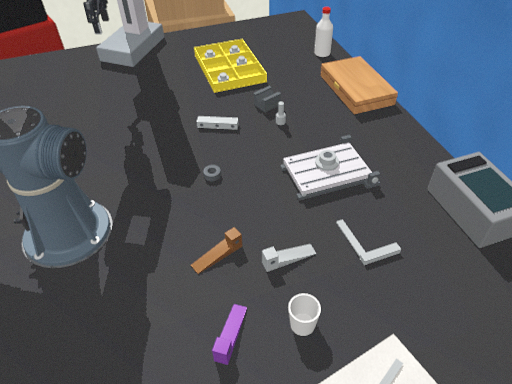

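View pics/top0.png

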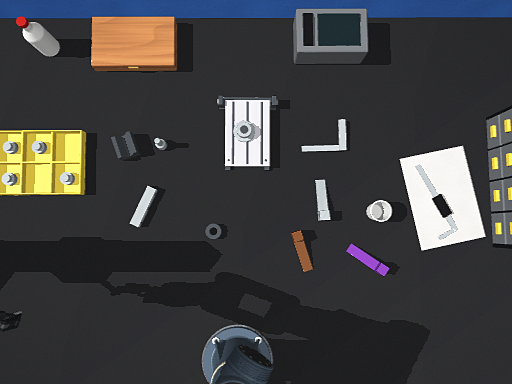

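The steel wedge is at about (270,258) to (313,250) in the side view and (323,214) to (320,181) in the top view. The plate's near end is at row ~168 in the top view. Next I'll measure with depth.

```bash
cat > h.py <<'E'
import numpy as np,cv2
from scipy.spatial.transform import Rotation as R
def cloud(s):
    d=s["depth"];K=s["intrinsics"];h,w=d.shape
    u,v=np.meshgrid(np.arange(w),np.arange(h))
    p=np.stack([(u-K[0,2])/K[0,0]*d,(v-K[1,2])/K[1,1]*d,d],-1)
    P=p@R.from_quat(s["attitude"]).as_matrix().T+s["eye"]
    P[d<=0]=np.nan
    return P
def region(P,x,y,z):
    return (P[...,0]>x[0])&(P[...,0]<x[1])&(P[...,1]>y[0])&(P[...,1]<y[1])&(P[...,2]>z[0])&(P[...,2]<z[1])
def up(img,box,k,name):
    u0,v0,u1,v1=box
    cv2.imwrite(name,cv2.resize(img[v0:v1,u0:u1,::-1],None,fx=k,fy=k,interpolation=cv2.INTER_CUBIC))
E
python3 - <<'E'
from h import *
np.set_printoptions(precision=4,suppress=True)
S={n:dict(np.load(n+"0.npz")) for n in("side","top")}
C={n:cloud(S[n]) for n in S}
for (n,u,v) in [("top",323,214),("top",321,185),("top",247,160),("top",230,166),("top",267,166),("top",222,102),("top",274,102),("top",300,220),("side",268,260),("side",310,250),("side",300,190),("side",370,180),("side",330,156)]:
    print(n,u,v,C[n][v,u])
t=C["top"]
print(t[195:222:2,322]); 
up(S["top"]["img"],(200,80,360,240),5,"pics/t1.png"); up(S["side"]["img"],(240,120,400,280),5,"pics/s1.png")
E
```

```text
top 323 214 [ 0.4505 -0.2692  0.0476]
top 321 185 [ 0.5437 -0.2709  0.0119]
top 247 160 [ 0.6215 -0.0371  0.0375]
top 230 166 [0.6052 0.0166 0.0231]
top 267 166 [ 0.6038 -0.0997  0.026 ]
top 222 102 [0.8035 0.0394 0.0474]
top 274 102 [ 0.8037 -0.1235  0.0434]
top 300 220 [ 0.4338 -0.2034  0.0011]
side 268 260 [ 0.4351 -0.2912  0.0466]
side 310 250 [ 0.5514 -0.2724  0.0057]
side 300 190 [ 0.6027 -0.0922  0.0232]
side 370 180 [ 0.7968 -0.127   0.0261]
side 330 156 [ 0.7172 -0.0333  0.0611]
[[ 0.5118 -0.2733  0.0125]
 [ 0.5053 -0.2727  0.0151]
 [ 0.499  -0.2726  0.0149]
 [ 0.4925 -0.2721  0.0167]
 [ 0.4863 -0.2723  0.0148]
 [ 0.4795 -0.2705  0.0249]
 [ 0.4733 -0.2708  0.0223]
 [ 0.4669 -0.2701  0.0254]
 [ 0.4598 -0.2662  0.0484]
 [ 0.4536 -0.2661  0.0484]
 [ 0.4476 -0.2667  0.0438]
 [ 0.4415 -0.2665  0.044 ]
 [ 0.4353 -0.2661  0.0458]
 [ 0.4298 -0.2731  0.0024]]
```

View pics/t1.png

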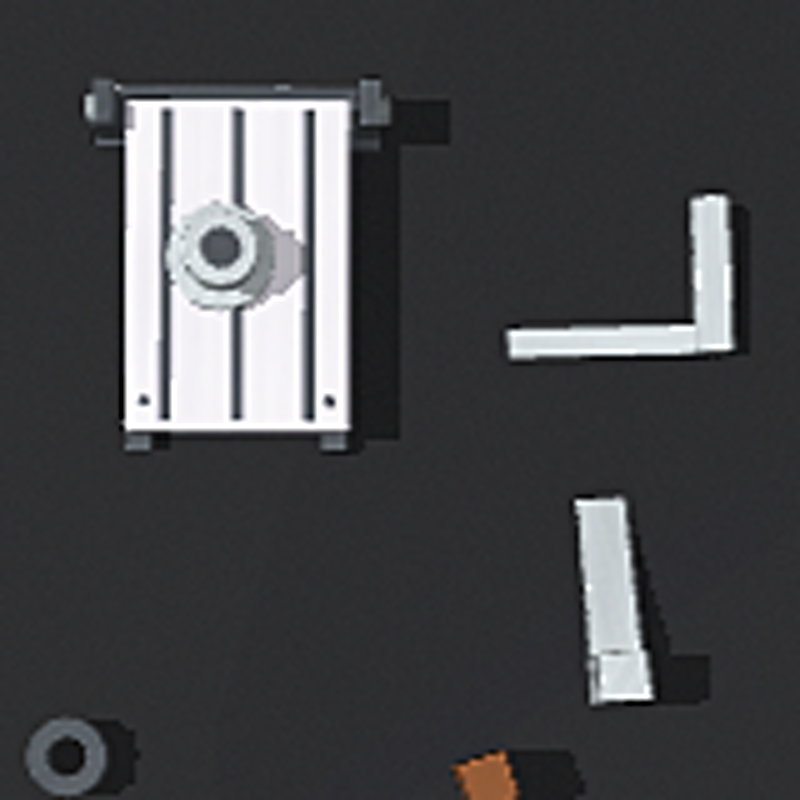

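View pics/s1.png

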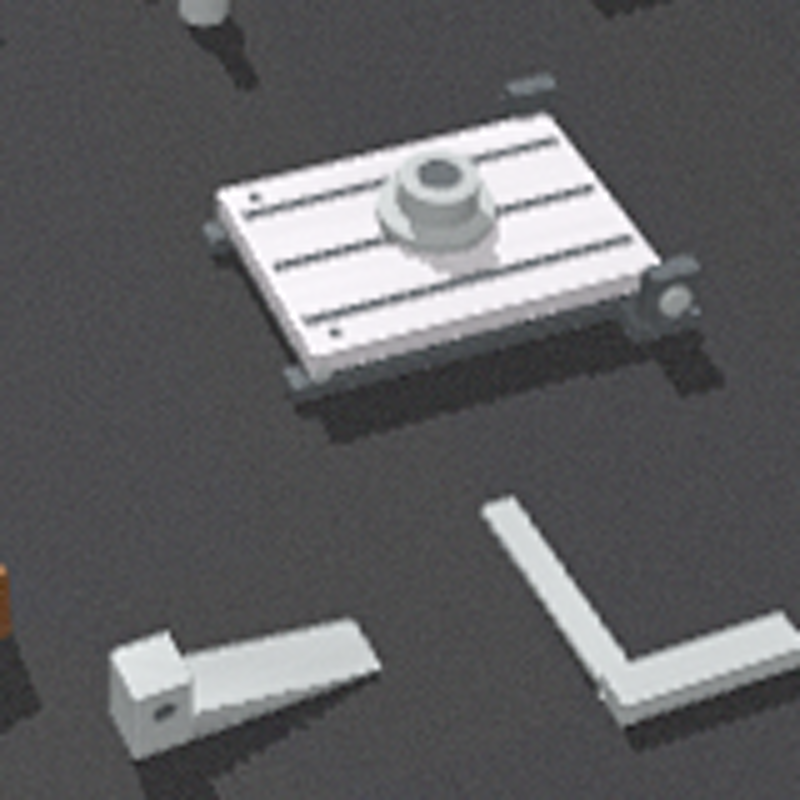

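The top crop shows the wedge block top around crop (622,676) and the thin end at (600,498). The plate's near edge is at crop row 430, with rail stubs below it. The side crop agrees. Now I'll fit rectangles from both views.

```bash
cat > fit.py <<'E'
from h import *
np.set_printoptions(precision=4,suppress=True)
def fit(s,n):
    C=cloud(s)
    # block top
    m=region(C,(0.40,0.60),(-0.33,-0.22),(0.006,0.06))
    b=m&(C[...,2]>0.038)
    p=C[b]; 
    print(n,"block n",len(p),"med",np.median(p,0),"min",p.min(0),"max",p.max(0))
    print("  minrect wedge",cv2.minAreaRect(C[m][:,:2].astype(np.float32)*1000))
    print("  minrect block",cv2.minAreaRect(p[:,:2].astype(np.float32)*1000))
    g=region(C,(0.60,0.83),(-0.14,0.06),(0.029,0.040))
    print("  plate",cv2.minAreaRect(C[g][:,:2].astype(np.float32)*1000),np.median(C[g][:,2]))
    g0=region(C,(0.40,0.60),(-0.2,0.05),(-0.02,0.02)); print("  table z",np.median(C[g0][:,2]))
if __name__=="__main__":
    for n in("top","side"): fit(dict(np.load(n+"0.npz")),n)
E
python3 fit.py
python3 - <<'E'
from h import *
# ray casts: pixel -> plane z
def ray(s,u,v,z):
    K=s["intrinsics"];d=np.array([(u-K[0,2])/K[0,0],(v-K[1,2])/K[1,1],1]);d=R.from_quat(s["attitude"]).as_matrix()@d
    return (s["eye"]+d*(z-s["eye"][2])/d[2]).round(4)
t=dict(np.load("top0.npz"));s=dict(np.load("side0.npz"))
T=lambda a,b,z:print("top",a,b,z,ray(t,200+(a+.5)/5-.5,80+(b+.5)/5-.5,z)); S=lambda a,b,z:print("side",a,b,z,ray(s,240+(a+.5)/5-.5,120+(b+.5)/5-.5,z))
print("tip");T(575,499,.004);T(625,497,.004);S(356,620,.004);S(382,664,.004)
print("block");
for q in((597,656),(645,651),(653,697),(592,702)):T(*q,.047)
for q in((110,655),(168,632),(192,680),(133,706)):S(*q,.047)
print("plate");
for q in((125,430),(350,430),(125,98),(350,98)):T(*q,.034)
for q in((218,192),(318,358),(545,115),(660,262)):S(*q,.034)
print("rails");
for q in((125,450),(150,450),(322,450),(347,450)):T(*q,.012)
E
```

```text
top block n 97 med [ 0.4476 -0.2729  0.0467] min [ 0.4323 -0.2887  0.0381] max [ 0.4629 -0.2577  0.0545]
  minrect wedge ((498.46649169921875, -274.0495300292969), (107.80618286132812, 194.2134246826172), 89.42253875732422)
  minrect block ((448.3146667480469, -273.7248229980469), (29.17021369934082, 30.442895889282227), 5.712907314300537)
  plate ((711.0347900390625, -38.721771240234375), (189.47032165527344, 211.07455444335938), 89.90812683105469) 0.03423241346977712
  table z -0.00012387832971949564
side block n 169 med [ 0.4453 -0.2784  0.0461] min [ 0.4302 -0.2912  0.0382] max [ 0.4609 -0.2579  0.0502]
  minrect wedge ((494.5512390136719, -272.3890380859375), (128.70968627929688, 34.453857421875), 3.619779586791992)
  minrect block ((445.7262268066406, -274.6241760253906), (30.25130844116211, 32.97666931152344), 2.3993794918060303)
  plate ((712.5641479492188, -44.20379638671875), (182.99696350097656, 222.25189208984375), 88.47427368164062) 0.0332979256074567
  table z -0.00045107130124277806
tip
top 575 499 0.004 [ 0.5627 -0.2521  0.004 ]
top 625 497 0.004 [ 0.5637 -0.2841  0.0
[... 277 characters left out ...]
side 110 655 0.047 [ 0.4304 -0.2617  0.047 ]
side 168 632 0.047 [ 0.4603 -0.2587  0.047 ]
side 192 680 0.047 [ 0.4607 -0.288   0.047 ]
side 133 706 0.047 [ 0.4304 -0.2921  0.047 ]
plate
top 125 430 0.034 [0.605 0.033 0.034]
top 350 430 0.034 [ 0.6038 -0.1075  0.034 ]
top 125 98 0.034 [0.8164 0.032  0.034 ]
top 350 98 0.034 [ 0.8156 -0.1102  0.034 ]
side 218 192 0.034 [0.6043 0.0328 0.034 ]
side 318 358 0.034 [ 0.6041 -0.1088  0.034 ]
side 545 115 0.034 [0.8124 0.0284 0.034 ]
side 660 262 0.034 [ 0.8117 -0.1073  0.034 ]
rails
top 125 450 0.012 [0.5955 0.0343 0.012 ]
top 150 450 0.012 [0.5953 0.0185 0.012 ]
top 322 450 0.012 [ 0.5944 -0.0906  0.012 ]
top 347 450 0.012 [ 0.5943 -0.1065  0.012 ]
```

Both views agree:
- **Wedge:** block centre about (0.4465, -0.274), tip about (0.5625, -0.2685), so yaw is about 3°.
- **Plate:** middle at y about -0.038. The rails start at x about 0.594, so the nose is at x about 0.610, and the fixture yaw is about -0.4°.
- **Heights:** 47 and 34 mm, as the text says.

Now I'll travel to the wedge.

jog_arm([
  [2, -3.6, 0, 2.3, 0],
  [2, -3.6, 0, 2.3, 0],
  [2, -3.6, 0, 2.3, 0],
  [2, -3.6, 0, 2.3, 0],
  [2, -3.6, 0, 2.3, 0],
  [1.5, -3.8, 0, 2.3, 0],
  [1.5, -3.8, 0, 2.3, 0],
  [1.5, -3.8, 0, 2.3, 0],
  [1.5, -3.8, 0, 2.3, 0],
  [1.5, -3.8, 0, 2.3, 0],
], squeeze=60)

```text
t: 0.93
tcp_pos: [0.381, 0.215, 0.2269]
tool_rot: [-0.048, 0.999, 0.0, -0.002]
force: [1.6, -1.1, -1.0]
finger_gap: 1.003
```

jog_arm([
  [0.5, -4, 0, 0, 0],
  [0.5, -4, 0, 0, 0],
  [0.5, -4, 0, 0, 0],
  [0.5, -4, 0, 0, 0],
  [0.5, -4, 0, 0, 0],
  [0.5, -4, 0, 0, 0],
  [0.5, -4, 0, 0, 0],
  [0.5, -4, 0, 0, 0],
  [0.5, -4, 0, 0, 0],
  [0.5, -4, 0, 0, 0],
])

```text
t: 1.77
tcp_pos: [0.4295, -0.1988, 0.2263]
tool_rot: [-0.048, 0.999, 0.001, -0.001]
force: [1.2, 1.0, -0.3]
finger_gap: 1.001
```

```bash
cat >> h.py <<'E'
def st():
    from station import sense
    s=sense();q=s["tool_rot"];M=R.from_quat(q).as_matrix()
    print("t",s["t"],"tcp",s["tcp_pos"].round(4),"jawdir",np.degrees(np.arctan2(M[1,1],M[0,1])).round(2),"zax",M[:,2].round(3),"F",s["force"].round(2),"gap",round(s["finger_gap"],3),"q6",s["q"][5].round(2))
E
python3 -c "from h import *;st()"
```

```text
t 1.7667 tcp [ 0.4295 -0.1988  0.2263] jawdir 95.47 zax [-0.002  0.003 -1.   ] F [ 1.17  1.   -0.27] gap 1.001 q6 -2.34
```

jog_arm([
  [0.6, -2.5, 0, -0.8, 0],
  [0.6, -2.5, 0, -0.8, 0],
  [0.5, -2.5, 0, -0.8, 0],
  [0, 0, -3, 0, 0],
  [0, 0, -3, 0, 0],
  [0, 0, -3, 0, 0],
  [0, 0, -2.5, 0, 0],
  [0, 0, 0, 0, 0],
])

```text
t: 2.43
tcp_pos: [0.449, -0.2933, 0.1079]
tool_rot: [-0.018, 1.0, -0.005, 0.004]
force: [-1.0, -0.5, 0.5]
finger_gap: 1.001
```

```bash
python3 - <<'E'
from h import *;st()
from station import *
s=snapshot("side");up(s["img"],(200,120,360,280),5,"pics/s2.png");np.savez("s2.npz",**s)
s=snapshot("top");up(s["img"],(220,120,380,280),5,"pics/t2.png")
E
```

```text
t 2.4333 tcp [ 0.449  -0.2933  0.1079] jawdir 92.11 zax [ 0.007 -0.009 -1.   ] F [-1.01 -0.49  0.54] gap 1.001 q6 -2.39
```

View pics/s2.png

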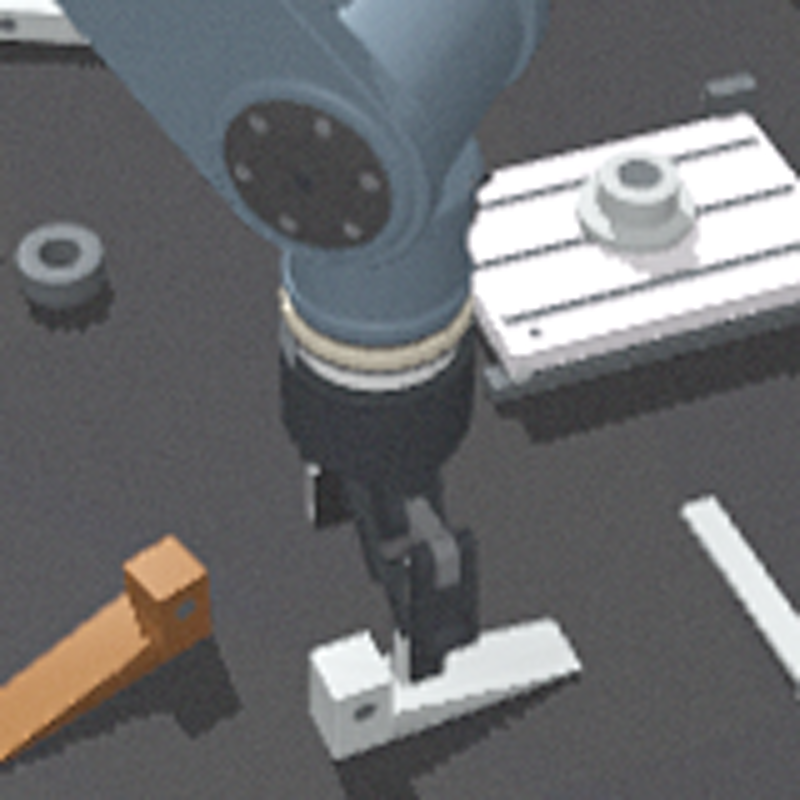

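The side picture shows the open gripper above the wedge, with its finger at crop (435,600), and the brown look-alike clear to the left. The TCP overshot about 2 cm in -y, so I'll correct that before going down.

jog_arm([
  [-0.2, 1.9, 0, 0.8, 0],
  [0, 0, 0, 0, 0],
  [0, 0, 0, 0, 0],
])

```text
t: 2.78
tcp_pos: [0.4516, -0.2779, 0.1158]
tool_rot: [-0.026, 1.0, -0.01, 0.009]
force: [0.4, -0.3, 0.4]
finger_gap: 0.998
```

```bash
python3 - <<'E'
from h import *;st()
E
```

```text
t 2.7833 tcp [ 0.4516 -0.2779  0.1158] jawdir 92.97 zax [ 0.018 -0.019 -1.   ] F [ 0.44 -0.27  0.39] gap 0.998 q6 -2.38
```

jog_arm([
  [-0.2, 0.2, -1, 0, 0],
  [-0.1, 0.1, -1, 0, 0],
  [0, 0, -1, 0, 0],
])

```text
t: 3.03
tcp_pos: [0.4534, -0.2792, 0.0923]
tool_rot: [-0.027, 0.999, -0.016, 0.015]
force: [0.5, -0.5, -0.5]
finger_gap: 0.994
```

```bash
python3 - <<'E'
from h import *;st()
E
```

```text
t 3.0333 tcp [ 0.4534 -0.2792  0.0923] jawdir 93.02 zax [ 0.031 -0.032 -0.999] F [ 0.51 -0.54 -0.47] gap 0.994 q6 -2.38
```

jog_arm([
  [0, 0, 0, 0, 0],
  [0, 0, 0, 0, 0],
  [0, 0, 0, 0, 0],
  [0, 0, 0, 0, 0],
])

```text
t: 3.37
tcp_pos: [0.4549, -0.2813, 0.0937]
tool_rot: [-0.026, 0.999, -0.018, 0.016]
force: [0.4, -0.1, -0.1]
finger_gap: 0.998
```

```bash
python3 - <<'E'
from h import *;st()
E
```

```text
t 3.3667 tcp [ 0.4549 -0.2813  0.0937] jawdir 92.99 zax [ 0.034 -0.035 -0.999] F [ 0.41 -0.14 -0.14] gap 0.998 q6 -2.38
```

jog_arm([
  [0, 0, 1, 0, 0],
  [0, 0, 1, 0, 0],
  [0, 0, 1, 0, 0],
])

```text
t: 3.62
tcp_pos: [0.4542, -0.2809, 0.125]
tool_rot: [-0.026, 0.999, -0.017, 0.015]
force: [-0.2, 0.2, -0.4]
finger_gap: 0.998
```

```bash
python3 - <<'E'
from h import *;st()
from station import sense;print(sense()["q"].round(4),sense()["qd"].round(4))
E
```

```text
t 3.6167 tcp [ 0.4542 -0.2809  0.125 ] jawdir 92.98 zax [ 0.031 -0.033 -0.999] F [-0.21  0.22 -0.36] gap 0.998 q6 -2.38
[-0.7622  0.5492  1.7905 -0.0029  0.7567 -2.3834] [ 0.0013 -0.2292 -0.0959  0.      0.3166 -0.0007]
```

jog_arm([
  [-1, 0.7, 0, 0, 0],
  [0, 0, 0, 0, 0],
])

```text
t: 3.78
tcp_pos: [0.4459, -0.2755, 0.1293]
tool_rot: [-0.026, 0.999, -0.019, 0.018]
force: [-0.0, 0.6, -0.7]
finger_gap: 1.005
```

```bash
python3 - <<'E'
from h import *;st()
from station import sense;print(sense()["q"].round(4),sense()["qd"].round(4))
E
```

```text
t 3.7833 tcp [ 0.4459 -0.2755  0.1293] jawdir 92.98 zax [ 0.037 -0.038 -0.999] F [-0.02  0.65 -0.7 ] gap 1.005 q6 -2.39
[-0.7658  0.5301  1.8172 -0.0027  0.7418 -2.3874] [ 0.0011 -0.0232 -0.1053  0.0056 -0.0129  0.0028]
```

Chained rows drift in tilt, because each row starts from a lagging measured pose. Camera calls hold the last target, so single rows followed by snapshots should converge. I'll test that.

jog_arm([
  [0, 0, -3, 0, 0],
])

```text
t: 3.87
tcp_pos: [0.45, -0.2792, 0.1048]
tool_rot: [-0.026, 0.999, -0.025, 0.023]
force: [1.1, -0.2, -0.1]
finger_gap: 1.001
```

```bash
python3 - <<'E'
from h import *
from station import *
st()
for i in range(4):
    snapshot("top"); st()
E
```

```text
t 3.8667 tcp [ 0.45   -0.2792  0.1048] jawdir 92.97 zax [ 0.048 -0.048 -0.998] F [ 1.09 -0.18 -0.1 ] gap 1.001 q6 -2.39
t 3.9167 tcp [ 0.4457 -0.2754  0.0975] jawdir 92.97 zax [ 0.036 -0.037 -0.999] F [-0.43  0.18 -3.41] gap 0.998 q6 -2.39
t 3.9667 tcp [ 0.4446 -0.2743  0.0979] jawdir 92.98 zax [ 0.033 -0.034 -0.999] F [-1.57 -0.17 -0.11] gap 0.996 q6 -2.39
t 4.0167 tcp [ 0.4451 -0.2748  0.0988] jawdir 92.98 zax [ 0.034 -0.035 -0.999] F [-0.22  0.51  0.29] gap 0.998 q6 -2.39
t 4.0667 tcp [ 0.4458 -0.2754  0.0994] jawdir 92.98 zax [ 0.036 -0.037 -0.999] F [ 0.07 -0.38  0.36] gap 0.996 q6 -2.39
```

jog_arm([
  [0, 0, 4, 0, 0],
  [0, 0, 4, 0, 0],
  [0, 0, 4, 0, 0],
  [0, 0, 0, 0, 0],
])

```text
t: 4.4
tcp_pos: [0.4449, -0.2745, 0.2217]
tool_rot: [-0.026, 0.999, -0.015, 0.014]
force: [-0.3, -0.9, 0.0]
finger_gap: 1.0
```

```bash
cat > settle.py <<'E'
from h import *
from station import *
import sys
st()
for i in range(int(sys.argv[1]) if len(sys.argv)>1 else 4): snapshot("top")
st()
E
python3 settle.py
```

```text
t 4.4 tcp [ 0.4449 -0.2745  0.2217] jawdir 92.98 zax [ 0.028 -0.029 -0.999] F [-0.3  -0.93  0.03] gap 1.0 q6 -2.39
t 4.6 tcp [ 0.4406 -0.2707  0.2139] jawdir 92.98 zax [ 0.016 -0.018 -1.   ] F [-0.08 -0.14 -0.46] gap 0.999 q6 -2.39
```

jog_arm([
  [0, 0, -4, 0, 0],
])

```text
t: 4.68
tcp_pos: [0.4444, -0.2741, 0.1787]
tool_rot: [-0.026, 0.999, -0.014, 0.013]
force: [0.9, -1.4, 0.4]
finger_gap: 1.0
```

```bash
python3 settle.py 3
```

```text
t 4.6833 tcp [ 0.4444 -0.2741  0.1787] jawdir 92.98 zax [ 0.027 -0.028 -0.999] F [ 0.9  -1.37  0.39] gap 1.0 q6 -2.39
t 4.8333 tcp [ 0.438  -0.2683  0.1707] jawdir 92.98 zax [ 0.008 -0.011 -1.   ] F [0.93 0.71 0.18] gap 0.999 q6 -2.39
```

jog_arm([
  [0, 0, -4, 0, 0],
])

```text
t: 4.92
tcp_pos: [0.4421, -0.272, 0.1371]
tool_rot: [-0.026, 1.0, -0.01, 0.009]
force: [1.4, -1.1, -0.3]
finger_gap: 0.998
```

```bash
python3 settle.py 3
```

```text
t 4.9167 tcp [ 0.4421 -0.272   0.1371] jawdir 92.99 zax [ 0.018 -0.02  -1.   ] F [ 1.42 -1.09 -0.35] gap 0.998 q6 -2.39
t 5.0667 tcp [ 0.4363 -0.2667  0.1304] jawdir 92.98 zax [ 0.002 -0.005 -1.   ] F [-0.64 -0.15  0.78] gap 0.996 q6 -2.39
```

jog_arm([
  [0, 0, 4, 0, 0],
  [0, 0, 4, 0, 0],
  [0, 0, 0, 0, 0],
])

```text
t: 5.32
tcp_pos: [0.4353, -0.2658, 0.2148]
tool_rot: [-0.026, 1.0, -0.0, -0.001]
force: [1.0, -0.8, 0.9]
finger_gap: 1.002
```

```bash
python3 settle.py 4
```

```text
t 5.3167 tcp [ 0.4353 -0.2658  0.2148] jawdir 92.97 zax [-0.002 -0.    -1.   ] F [ 0.98 -0.83  0.85] gap 1.002 q6 -2.39
t 5.5167 tcp [ 0.4319 -0.2627  0.2082] jawdir 92.95 zax [-0.011  0.008 -1.   ] F [-0.5   0.47 -0.49] gap 1.001 q6 -2.39
```

jog_arm([
  [0.7, -0.5, -4, 0, 0],
])

```text
t: 5.6
tcp_pos: [0.4415, -0.27, 0.1736]
tool_rot: [-0.026, 1.0, -0.0, -0.001]
force: [1.3, -0.5, 0.4]
finger_gap: 0.994
```

```bash
python3 settle.py 5
```

```text
t 5.6 tcp [ 0.4415 -0.27    0.1736] jawdir 92.97 zax [-0.002 -0.001 -1.   ] F [ 1.33 -0.47  0.36] gap 0.994 q6 -2.39
t 5.85 tcp [ 0.4383 -0.2672  0.1682] jawdir 92.95 zax [-0.013  0.01  -1.   ] F [-0.63  1.09 -0.05] gap 0.998 q6 -2.39
```

jog_arm([
  [0.7, -0.5, -4, 0, 0],
])

```text
t: 5.93
tcp_pos: [0.4486, -0.275, 0.1347]
tool_rot: [-0.026, 1.0, -0.0, -0.001]
force: [0.4, -0.5, 0.5]
finger_gap: 1.002
```

```bash
python3 settle.py 5
```

```text
t 5.9333 tcp [ 0.4486 -0.275   0.1347] jawdir 92.98 zax [-0.002 -0.    -1.   ] F [ 0.43 -0.53  0.55] gap 1.002 q6 -2.38
t 6.1833 tcp [ 0.4454 -0.2723  0.13  ] jawdir 92.96 zax [-0.011  0.009 -1.   ] F [-0.57  0.71  0.59] gap 1.0 q6 -2.38
```

jog_arm([
  [0.1, -0.1, -4, 0, 0],
])

```text
t: 6.27
tcp_pos: [0.4512, -0.2774, 0.0976]
tool_rot: [-0.026, 1.0, -0.002, 0.001]
force: [1.0, -0.6, 0.1]
finger_gap: 0.999
```

```bash
python3 settle.py 5
```

```text
t 6.2667 tcp [ 0.4512 -0.2774  0.0976] jawdir 92.99 zax [ 0.002 -0.004 -1.   ] F [ 1.04 -0.57  0.08] gap 0.999 q6 -2.38
t 6.5167 tcp [ 0.447  -0.2737  0.0925] jawdir 92.97 zax [-0.009  0.006 -1.   ] F [ 0.14  0.72 -0.72] gap 0.999 q6 -2.38
```

jog_arm([
  [0.1, -0.1, -3, 0, 0],
])

```text
t: 6.6
tcp_pos: [0.4516, -0.2779, 0.0688]
tool_rot: [-0.026, 1.0, -0.002, 0.0]
force: [0.5, -0.4, -1.5]
finger_gap: 0.998
```

```bash
python3 settle.py 5; python3 - <<'E'
from h import *
from station import *
s=snapshot("side");up(s["img"],(200,160,360,280),5,"pics/s3.png")
s=snapshot("top");up(s["img"],(240,140,380,260),5,"pics/t3.png")
st()
E
```

```text
t 6.6 tcp [ 0.4516 -0.2779  0.0688] jawdir 92.99 zax [ 0.001 -0.003 -1.   ] F [ 0.49 -0.36 -1.51] gap 0.998 q6 -2.38
t 6.85 tcp [ 0.4485 -0.2752  0.0645] jawdir 92.97 zax [-0.007  0.005 -1.   ] F [-0.06  0.2  -0.05] gap 1.001 q6 -2.38
t 6.95 tcp [ 0.4486 -0.2753  0.0643] jawdir 92.97 zax [-0.007  0.004 -1.   ] F [-0.18 -1.02 -0.2 ] gap 1.001 q6 -2.38
```

View pics/s3.png

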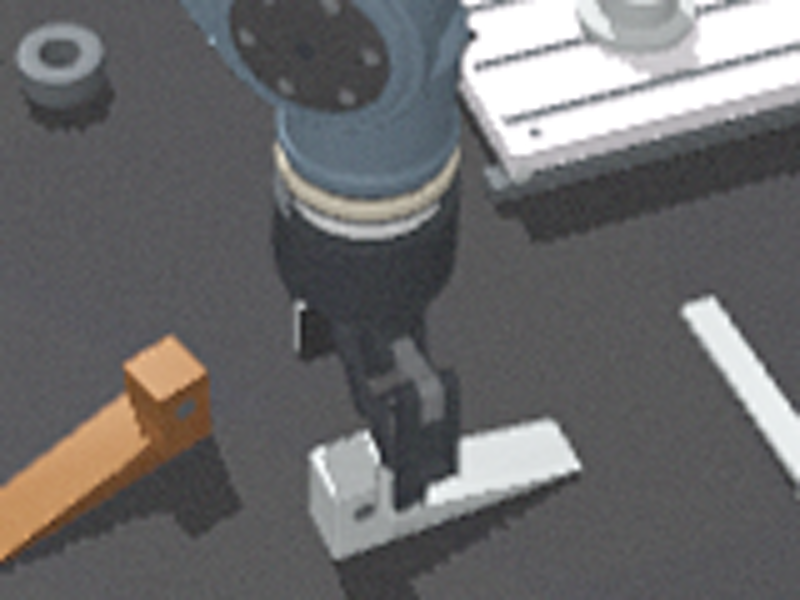

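View pics/t3.png

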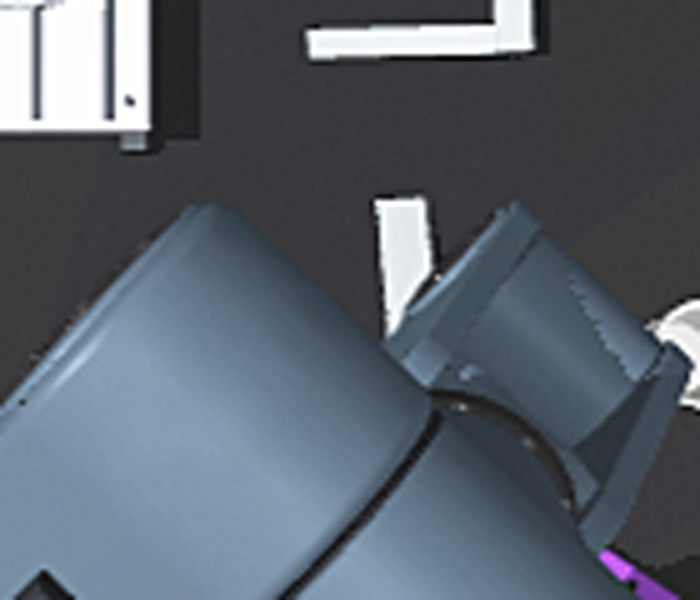

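The side view shows the finger beside the block with its tip at crop (410,500), and the jaws straddle the block. The parallel, square and pot are clear. I'll continue down to about z 0.013.

jog_arm([
  [0, 0, -3, 0, 0],
])

```text
t: 7.03
tcp_pos: [0.452, -0.2783, 0.0391]
tool_rot: [-0.026, 1.0, -0.002, 0.001]
force: [0.1, -0.5, -1.0]
finger_gap: 0.998
```

```bash
python3 settle.py 5
```

```text
t 7.0333 tcp [ 0.452  -0.2783  0.0391] jawdir 92.99 zax [ 0.002 -0.004 -1.   ] F [ 0.11 -0.53 -1.01] gap 0.998 q6 -2.38
t 7.2833 tcp [ 0.4488 -0.2754  0.0351] jawdir 92.98 zax [-0.007  0.004 -1.   ] F [-0.46  0.57  0.08] gap 1.003 q6 -2.38
```

jog_arm([
  [-0.1, 0.1, -2.1, 0, 0],
])

```text
t: 7.37
tcp_pos: [0.4504, -0.2768, 0.0176]
tool_rot: [-0.026, 1.0, -0.001, -0.0]
force: [0.3, 0.1, -0.1]
finger_gap: 0.997
```

```bash
python3 settle.py 5
```

```text
t 7.3667 tcp [ 0.4504 -0.2768  0.0176] jawdir 92.99 zax [-0.    -0.002 -1.   ] F [ 0.26  0.09 -0.13] gap 0.997 q6 -2.38
t 7.6167 tcp [ 0.4481 -0.2747  0.015 ] jawdir 92.98 zax [-0.006  0.004 -1.   ] F [ 0.54  0.17 -0.71] gap 1.001 q6 -2.38
```

jog_arm([
  [0, 0, -0.2, 0, 255],
], squeeze=60)

```text
t: 7.7
tcp_pos: [0.4486, -0.2751, 0.0141]
tool_rot: [-0.026, 1.0, 0.001, -0.002]
force: [-0.4, 0.3, 0.1]
finger_gap: 0.883
```

```bash
python3 settle.py 8;python3 settle.py 6; python3 - <<'E'
from h import *
from station import *
s=snapshot("side");up(s["img"],(200,160,360,280),5,"pics/s4.png")
E
```

```text
t 7.7 tcp [ 0.4486 -0.2751  0.0141] jawdir 92.98 zax [-0.005  0.002 -1.   ] F [-0.44  0.31  0.06] gap 0.883 q6 -2.38
t 8.1 tcp [ 0.4482 -0.2748  0.0135] jawdir 92.99 zax [-0.006  0.003 -1.   ] F [-1.3   0.2   4.38] gap 0.341 q6 -2.38
t 8.1 tcp [ 0.4482 -0.2748  0.0135] jawdir 92.99 zax [-0.006  0.003 -1.   ] F [-1.3   0.2   4.38] gap 0.341 q6 -2.38
t 8.4 tcp [ 0.4482 -0.2747  0.0134] jawdir 92.99 zax [-0.006  0.003 -1.   ] F [-0.41  0.69  5.76] gap 0.339 q6 -2.38
```

View pics/s4.png

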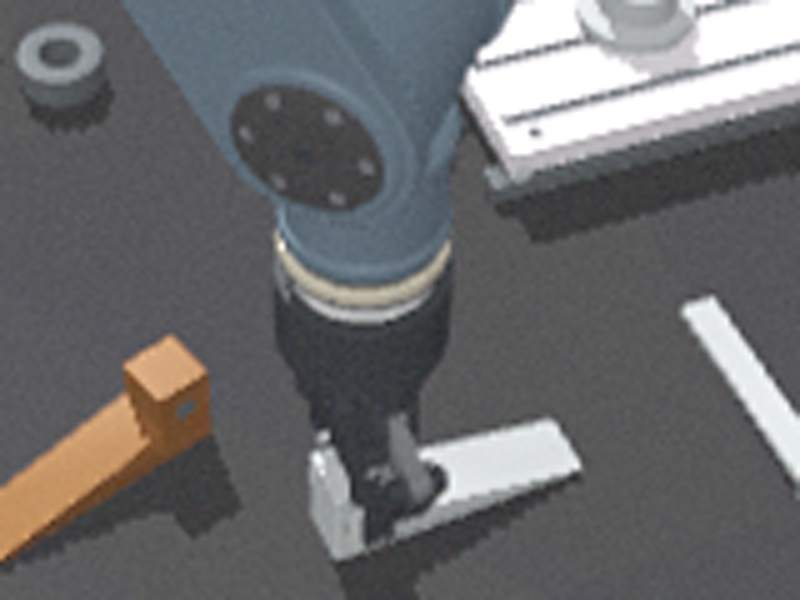

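Gripped: the opening is 29 mm, which matches the 30 mm block, and the side picture shows the fingers on it at crop (390,490). Now I'll slide it to +y in settled steps, squaring the yaw on the way.

jog_arm([
  [0, 2, 0.1, -1.6, 255],
])

```text
t: 8.53
tcp_pos: [0.4501, -0.2588, 0.0145]
tool_rot: [-0.011, 1.0, -0.001, -0.001]
force: [1.6, -0.2, -3.3]
finger_gap: 0.341
```

```bash
python3 settle.py 5
```

```text
t 8.5333 tcp [ 0.4501 -0.2588  0.0145] jawdir 91.21 zax [-0.001 -0.001 -1.   ] F [ 1.61 -0.21 -3.32] gap 0.341 q6 -2.32
t 8.7833 tcp [ 0.4481 -0.2548  0.0139] jawdir 91.44 zax [-0.006  0.004 -1.   ] F [ 0.19 -0.39 -3.9 ] gap 0.347 q6 -2.33
```

jog_arm([
  [0, 3.5, 0, -1.6, 255],
])

```text
t: 8.87
tcp_pos: [0.4528, -0.2278, 0.0141]
tool_rot: [0.004, 1.0, -0.003, 0.002]
force: [3.3, -1.0, -3.0]
finger_gap: 0.343
```

```bash
python3 settle.py 5
```

```text
t 8.8667 tcp [ 0.4528 -0.2278  0.0141] jawdir 89.53 zax [ 0.004 -0.006 -1.   ] F [ 3.28 -1.04 -3.01] gap 0.343 q6 -2.24
t 9.1167 tcp [ 0.4486 -0.2205  0.0138] jawdir 89.86 zax [-0.006  0.003 -1.   ] F [ 0.98  0.02 -4.26] gap 0.344 q6 -2.25
```

jog_arm([
  [0, 4, 0, 0, 255],
])

```text
t: 9.2
tcp_pos: [0.4543, -0.1896, 0.0141]
tool_rot: [0.005, 1.0, -0.003, 0.003]
force: [2.4, -0.9, -3.1]
finger_gap: 0.343
```

```bash
python3 settle.py 5
```

```text
t 9.2 tcp [ 0.4543 -0.1896  0.0141] jawdir 89.48 zax [ 0.007 -0.007 -1.   ] F [ 2.44 -0.92 -3.09] gap 0.343 q6 -2.18
t 9.45 tcp [ 0.4493 -0.1815  0.0137] jawdir 89.87 zax [-0.004  0.002 -1.   ] F [-0.17 -1.58 -3.78] gap 0.339 q6 -2.18
```

jog_arm([
  [0, 4, 0, 0, 255],
])

```text
t: 9.53
tcp_pos: [0.4553, -0.1502, 0.0139]
tool_rot: [0.005, 1.0, -0.003, 0.004]
force: [2.9, 0.1, -4.1]
finger_gap: 0.34
```

```bash
python3 settle.py 5
```

```text
t 9.5333 tcp [ 0.4553 -0.1502  0.0139] jawdir 89.43 zax [ 0.008 -0.007 -1.   ] F [ 2.9   0.1  -4.13] gap 0.34 q6 -2.11
t 9.7833 tcp [ 0.4502 -0.1427  0.0136] jawdir 89.85 zax [-0.003  0.001 -1.   ] F [ 0.64 -0.24 -4.1 ] gap 0.341 q6 -2.11
```

Remaining y is about +10.4 cm.

jog_arm([
  [0, 4, 0, 0, 255],
])

```text
t: 9.87
tcp_pos: [0.4561, -0.1109, 0.0138]
tool_rot: [0.006, 1.0, -0.003, 0.004]
force: [2.0, -0.5, -3.4]
finger_gap: 0.342
```

```bash
python3 settle.py 5
```

```text
t 9.8667 tcp [ 0.4561 -0.1109  0.0138] jawdir 89.36 zax [ 0.009 -0.006 -1.   ] F [ 2.   -0.49 -3.42] gap 0.342 q6 -2.03
t 10.1167 tcp [ 0.4512 -0.104   0.0136] jawdir 89.82 zax [-0.001 -0.    -1.   ] F [-0.02 -0.47 -3.59] gap 0.344 q6 -2.03
```

jog_arm([
  [0, 4, 0, 0, 255],
])

```text
t: 10.2
tcp_pos: [0.457, -0.0717, 0.0138]
tool_rot: [0.006, 1.0, -0.003, 0.005]
force: [2.4, 0.3, -4.0]
finger_gap: 0.341
```

```bash
python3 settle.py 5
```

```text
t 10.2 tcp [ 0.457  -0.0717  0.0138] jawdir 89.29 zax [ 0.01  -0.006 -1.   ] F [ 2.44  0.27 -4.02] gap 0.341 q6 -1.95
t 10.45 tcp [ 0.4523 -0.0653  0.0136] jawdir 89.78 zax [ 0.001 -0.001 -1.   ] F [ 0.56 -0.93 -3.81] gap 0.341 q6 -1.95
```

jog_arm([
  [0, 2.4, 0, 0, 255],
])

```text
t: 10.53
tcp_pos: [0.4557, -0.0459, 0.0137]
tool_rot: [0.005, 1.0, -0.002, 0.004]
force: [1.1, -0.7, -3.4]
finger_gap: 0.343
```

```bash
python3 settle.py 5;  python3 - <<'E'
from h import *
from station import *
s=snapshot("side");up(s["img"],(200,120,360,240),5,"pics/s5.png");np.savez("s5.npz",**s)
s=snapshot("top");up(s["img"],(180,80,340,200),5,"pics/t5.png");np.savez("t5.npz",**s)
E
```

```text
t 10.5333 tcp [ 0.4557 -0.0459  0.0137] jawdir 89.45 zax [ 0.007 -0.004 -1.   ] F [ 1.07 -0.66 -3.36] gap 0.343 q6 -1.9
t 10.7833 tcp [ 0.453  -0.0425  0.0136] jawdir 89.71 zax [ 0.002 -0.002 -1.   ] F [-0.37 -0.33 -3.73] gap 0.338 q6 -1.9
```

View pics/s5.png

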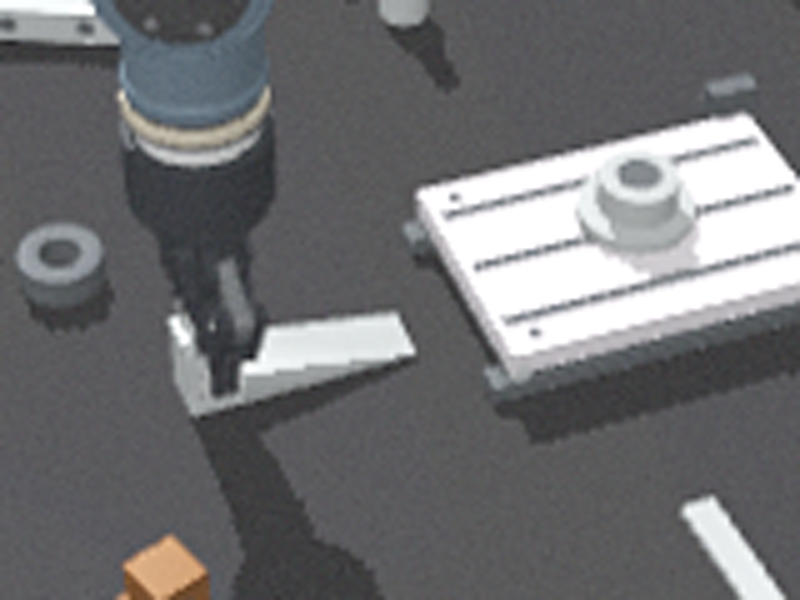

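View pics/t5.png

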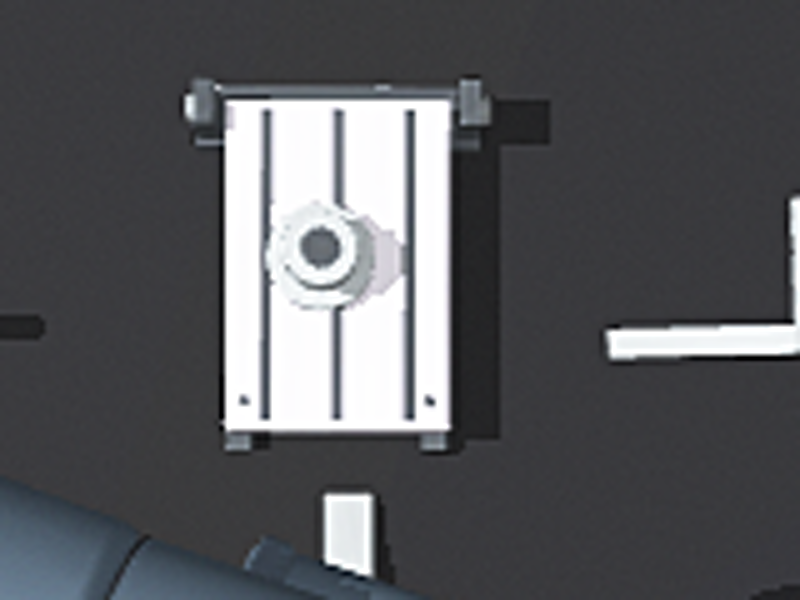

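```bash
cat >> h.py <<'E'
def ray(s,u,v,z):
    K=s["intrinsics"];d=np.array([(u-K[0,2])/K[0,0],(v-K[1,2])/K[1,1],1]);d=R.from_quat(s["attitude"]).as_matrix()@d
    return (s["eye"]+d*(z-s["eye"][2])/d[2]).round(4)
E
python3 - <<'E'
from h import *
np.set_printoptions(precision=4,suppress=True)
t=dict(np.load("t5.npz"));s=dict(np.load("s5.npz"))
T=lambda a,b,z:print("top",a,b,z,ray(t,180+(a+.5)/5-.5,80+(b+.5)/5-.5,z)); S=lambda a,b,z:print("side",a,b,z,ray(s,200+(a+.5)/5-.5,120+(b+.5)/5-.5,z))
T(323,493,.004);T(373,493,.004);T(322,570,.018);T(373,570,.018);S(397,312,.004);S(415,352,.004)
for n,q in(("t",t),("s",s)):
    C=cloud(q);m=region(C,(.48,.57),(-.07,-.01),(.002,.03));p=C[m]
    A=np.c_[p[:,0],p[:,1],np.ones(len(p))]
    m2=abs(p[:,1]+.04)<.011
    c=np.linalg.lstsq(A[m2],p[m2,2],rcond=None)[0];print(n,len(p),c, "z@tip", c@[.567,-.04,1]); print(p[:,0].max(),p[:,1].min(),p[:,1].max())
E
```

```text
top 323 493 0.004 [ 0.5684 -0.0274  0.004 ]
top 373 493 0.004 [ 0.5682 -0.0593  0.004 ]
top 322 570 0.018 [ 0.5181 -0.0266  0.018 ]
top 373 570 0.018 [ 0.5178 -0.0587  0.018 ]
side 397 312 0.004 [ 0.5686 -0.0259  0.004 ]
side 415 352 0.004 [ 0.5663 -0.0586  0.004 ]
t 164 [-0.1613  0.0353  0.0989] z@tip 0.005998617380830157
0.5692579322196336 -0.06821989341128738 -0.010655731253283812
s 302 [-0.1886  0.0101  0.1116] z@tip 0.00430760902008849
0.5684610062477914 -0.06995706659598744 -0.011002255847349818
```

The tip is at (0.568, -0.043), the yaw is about 0 and the wedge is flat. The plate centre is at y -0.0375, so I'll correct y by +0.5 cm and advance.

jog_arm([
  [1.5, 0.5, -0.05, 0, 255],
])

```text
t: 10.97
tcp_pos: [0.462, -0.0375, 0.0134]
tool_rot: [0.004, 1.0, 0.0, -0.005]
force: [-9.2, -1.8, 11.4]
finger_gap: 0.341
```

```bash
python3 settle.py 5
```

```text
t 10.9667 tcp [ 0.462  -0.0375  0.0134] jawdir 89.58 zax [-0.009  0.001 -1.   ] F [-9.21 -1.79 11.44] gap 0.341 q6 -1.88
t 11.2167 tcp [ 0.4699 -0.0386  0.0136] jawdir 89.66 zax [ 0.006 -0.003 -1.   ] F [ 3.15 -1.24  2.06] gap 0.342 q6 -1.88
```

jog_arm([
  [2, 0, -0.05, 0, 255],
])

```text
t: 11.3
tcp_pos: [0.48, -0.0367, 0.0134]
tool_rot: [0.003, 1.0, 0.001, -0.006]
force: [-11.3, 1.9, 11.1]
finger_gap: 0.343
```

```bash
python3 settle.py 5
```

```text
t 11.3 tcp [ 0.48   -0.0367  0.0134] jawdir 89.66 zax [-0.012  0.002 -1.   ] F [-11.27   1.93  11.12] gap 0.343 q6 -1.87
t 11.55 tcp [ 0.4915 -0.0394  0.0137] jawdir 89.64 zax [ 0.011 -0.005 -1.   ] F [ 3.89 -0.75  3.84] gap 0.343 q6 -1.87
```

jog_arm([
  [2, 0, -0.05, 0, 255],
])

```text
t: 11.63
tcp_pos: [0.5011, -0.0374, 0.0134]
tool_rot: [0.003, 1.0, 0.0, -0.004]
force: [-14.1, 0.8, 17.0]
finger_gap: 0.337
```

```bash
python3 settle.py 5
```

```text
t 11.6333 tcp [ 0.5011 -0.0374  0.0134] jawdir 89.67 zax [-0.009  0.    -1.   ] F [-14.07   0.77  17.02] gap 0.337 q6 -1.86
t 11.8833 tcp [ 0.5118 -0.0396  0.0135] jawdir 89.62 zax [ 0.012 -0.005 -1.   ] F [2.82 0.6  5.85] gap 0.345 q6 -1.86
```

jog_arm([
  [1.5, 0.1, 0, 0, 255],
])

```text
t: 11.97
tcp_pos: [0.5191, -0.0373, 0.0134]
tool_rot: [0.003, 1.0, -0.001, -0.001]
force: [-8.2, -0.7, 8.6]
finger_gap: 0.341
```

```bash
python3 settle.py 5; python3 - <<'E'
from h import *
from station import *
s=snapshot("side");up(s["img"],(200,120,360,240),5,"pics/s6.png");np.savez("s6.npz",**s)
s=snapshot("top");np.savez("t6.npz",**s);up(s["img"],(180,80,340,200),5,"pics/t6.png")
E
```

```text
t 11.9667 tcp [ 0.5191 -0.0373  0.0134] jawdir 89.66 zax [-0.002 -0.002 -1.   ] F [-8.2  -0.69  8.58] gap 0.341 q6 -1.85
t 12.2167 tcp [ 0.5263 -0.0384  0.0135] jawdir 89.61 zax [ 0.012 -0.005 -1.   ] F [1.11 0.91 5.43] gap 0.344 q6 -1.85
```

View pics/s6.png

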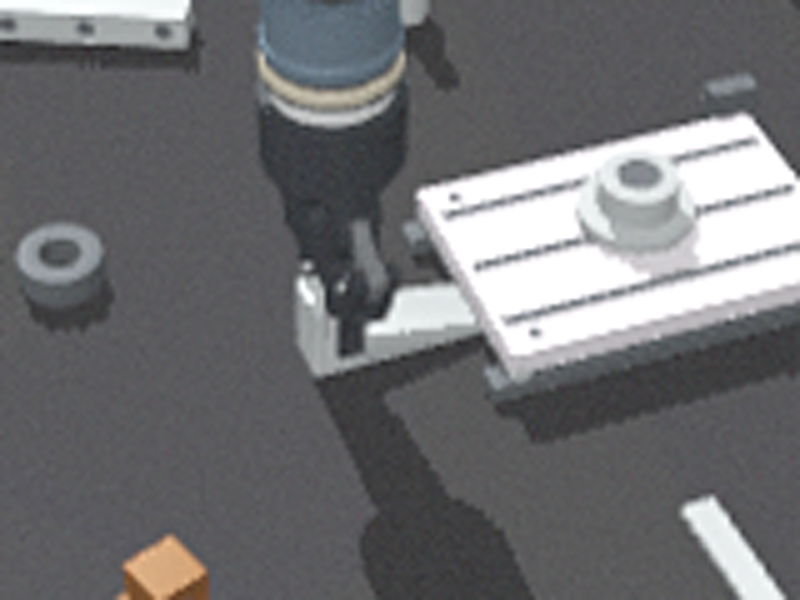

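View pics/t6.png

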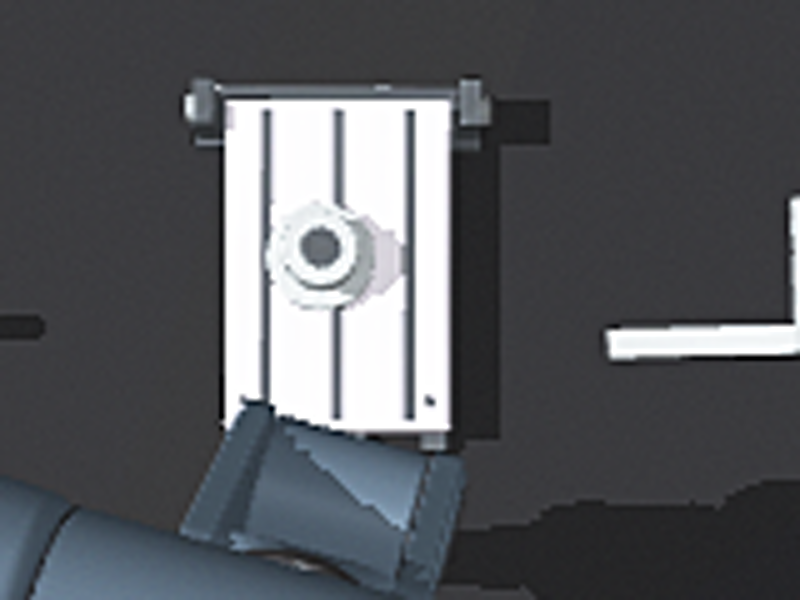

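The side picture shows the wedge entering centrally under the nose at crop (475,310), with the plate still down. I'll write a plate-lift estimator and keep pushing.

```bash
cat > lift.py <<'E'
from h import *
import sys
def lift(s):
    C=cloud(s);g=region(C,(.62,.80),(-.10,.02),(.027,.046))
    p=C[g];m=np.hypot(p[:,0]-.715,p[:,1]+.03)>.05;p=p[m]
    A=np.c_[p[:,0]-.81,p[:,1]+.038,np.ones(len(p))]
    c=np.linalg.lstsq(A,p[:,2],rcond=None)[0];r=p[:,2]-A@c;k=abs(r)<2*r.std()
    c=np.linalg.lstsq(A[k],p[k,2],rcond=None)[0]
    return (c[0]*-.2*1000).round(2),(np.median(p[p[:,0]<.66,2])*1000).round(2),len(p)
if __name__=="__main__":
    if len(sys.argv)>1:
        for f in sys.argv[1:]: print(f,lift(dict(np.load(f))))
    else:
        from station import snapshot
        for n in("side","top"): 
            s=snapshot(n);np.savez("last_"+n+".npz",**s);print(n,lift(s))
        st()
E
python3 lift.py side0.npz s5.npz s6.npz top0.npz t5.npz t6.npz
python3 - <<'E'
from h import *
s=dict(np.load("s6.npz"))
for a,b in((318,378),(297,340)): print(ray(s,200+(a+.5)/5-.5,120+(b+.5)/5-.5,0.))
E
```

```text
side0.npz (np.float64(0.14), np.float64(33.34), 1167)
s5.npz (np.float64(0.4), np.float64(33.61), 1174)
s6.npz (np.float64(-0.07), np.float64(33.34), 1178)
top0.npz (np.float64(-0.22), np.float64(34.06), 1350)
t5.npz (np.float64(0.21), np.float64(34.18), 1350)
t6.npz (np.float64(-0.03), np.float64(34.26), 1340)
[ 0.5106 -0.0548  0.    ]
[ 0.5097 -0.0233  0.    ]
```

jog_arm([
  [1.5, 0.1, 0, 0, 255],
])

```text
t: 12.4
tcp_pos: [0.5334, -0.0363, 0.0134]
tool_rot: [0.003, 1.0, -0.001, -0.002]
force: [-10.7, -0.8, 13.5]
finger_gap: 0.341
```

```bash
python3 settle.py 5; python3 lift.py
```

```text
t 12.4 tcp [ 0.5334 -0.0363  0.0134] jawdir 89.66 zax [-0.003 -0.002 -1.   ] F [-10.74  -0.78  13.52] gap 0.341 q6 -1.84
t 12.65 tcp [ 0.5383 -0.0366  0.0134] jawdir 89.65 zax [ 0.006 -0.003 -1.   ] F [-2.1   1.46  7.83] gap 0.343 q6 -1.84
side (np.float64(0.67), np.float64(33.65), 1168)
top (np.float64(0.79), np.float64(34.55), 1289)
t 12.75 tcp [ 0.5383 -0.0366  0.0134] jawdir 89.65 zax [ 0.006 -0.003 -1.   ] F [-2.06  0.94  8.16] gap 0.34 q6 -1.84
```

jog_arm([
  [1.0, 0, 0, 0, 255],
])

```text
t: 12.83
tcp_pos: [0.5392, -0.0358, 0.0133]
tool_rot: [0.002, 1.0, -0.0, -0.006]
force: [-21.9, -4.1, 24.6]
finger_gap: 0.345
```

```bash
python3 settle.py 5; python3 lift.py
```

```text
t 12.8333 tcp [ 0.5392 -0.0358  0.0133] jawdir 89.75 zax [-0.013 -0.001 -1.   ] F [-21.89  -4.07  24.59] gap 0.345 q6 -1.83
t 13.0833 tcp [ 0.5403 -0.0356  0.0133] jawdir 89.72 zax [-0.01 -0.   -1.  ] F [-12.75  -2.33  15.51] gap 0.344 q6 -1.83
side (np.float64(1.18), np.float64(34.15), 1178)
top (np.float64(0.38), np.float64(34.96), 1228)
t 13.1833 tcp [ 0.5403 -0.0356  0.0133] jawdir 89.72 zax [-0.01 -0.   -1.  ] F [-12.56  -3.93  16.13] gap 0.343 q6 -1.83
```

jog_arm([
  [1.5, -0.1, 0.15, 0, 255],
])

```text
t: 13.27
tcp_pos: [0.5442, -0.0349, 0.0137]
tool_rot: [0.002, 1.0, 0.002, -0.015]
force: [-14.0, -0.2, 4.7]
finger_gap: 0.342
```

```bash
python3 settle.py 5; python3 lift.py
```

```text
t 13.2667 tcp [ 0.5442 -0.0349  0.0137] jawdir 89.74 zax [-0.031  0.004 -1.   ] F [-14.    -0.23   4.72] gap 0.342 q6 -1.83
t 13.5167 tcp [ 0.5487 -0.0354  0.0134] jawdir 89.76 zax [-0.023  0.002 -1.   ] F [-8.06  0.25  1.75] gap 0.343 q6 -1.83
side (np.float64(2.85), np.float64(35.77), 1156)
top (np.float64(2.99), np.float64(36.35), 1054)
t 13.6167 tcp [ 0.5487 -0.0354  0.0134] jawdir 89.77 zax [-0.023  0.002 -1.   ] F [-7.32 -0.27  3.08] gap 0.34 q6 -1.83
```

jog_arm([
  [1.1, -0.1, 0.05, 0, 255],
])

```text
t: 13.7
tcp_pos: [0.5491, -0.0351, 0.0132]
tool_rot: [0.001, 1.0, 0.003, -0.022]
force: [-21.1, -6.6, 23.8]
finger_gap: 0.339
```

```bash
python3 settle.py 6; python3 lift.py
```

```text
t 13.7 tcp [ 0.5491 -0.0351  0.0132] jawdir 89.86 zax [-0.045  0.005 -0.999] F [-21.06  -6.6   23.81] gap 0.339 q6 -1.82
t 14.0 tcp [ 0.5501 -0.0351  0.0132] jawdir 89.84 zax [-0.042  0.005 -0.999] F [-13.28  -1.45  11.69] gap 0.342 q6 -1.82
side (np.float64(3.2), np.float64(35.93), 1169)
top (np.float64(2.41), np.float64(36.42), 941)
t 14.1 tcp [ 0.5502 -0.0351  0.0132] jawdir 89.85 zax [-0.042  0.005 -0.999] F [-13.72  -1.84  12.56] gap 0.344 q6 -1.82
```

jog_arm([
  [0.9, 0, 0.15, 0, 255],
])

```text
t: 14.18
tcp_pos: [0.5507, -0.0344, 0.0136]
tool_rot: [0.001, 1.0, 0.004, -0.029]
force: [-10.1, -3.9, 2.1]
finger_gap: 0.346
```

```bash
python3 settle.py 6; python3 lift.py; python3 - <<'E'
from h import *
s=dict(np.load("last_side.npz"));up(s["img"],(230,150,330,225),8,"pics/s7.png")
E
```

```text
t 14.1833 tcp [ 0.5507 -0.0344  0.0136] jawdir 89.86 zax [-0.059  0.007 -0.998] F [-10.09  -3.89   2.07] gap 0.346 q6 -1.82
t 14.4833 tcp [ 0.5519 -0.0342  0.0134] jawdir 89.87 zax [-0.057  0.007 -0.998] F [-9.79 -1.7   4.39] gap 0.344 q6 -1.82
side (np.float64(3.6), np.float64(36.33), 1150)
top (np.float64(2.84), np.float64(37.11), 848)
t 14.5833 tcp [ 0.5519 -0.0342  0.0134] jawdir 89.87 zax [-0.057  0.007 -0.998] F [-9.14 -0.49  3.98] gap 0.341 q6 -1.82
```

View pics/s7.png

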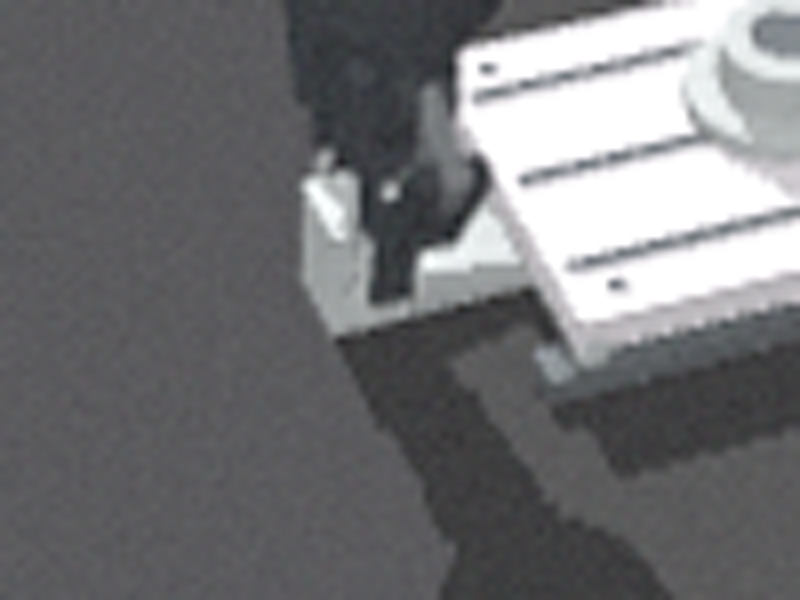

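```bash
python3 - <<'E'
from h import *
s=dict(np.load("last_side.npz"));f=lambda a,b,z:ray(s,230+(a+.5)/8-.5,150+(b+.5)/8-.5,z)
print("heel bottom",f(335,338,0),f(303,285,0),"heel top",f(350,238,.047),f(303,180,.047))
C=cloud(s)
h=region(C,(.68,.76),(-.08,.02),(.055,.08));h0=cloud(dict(np.load("side0.npz")));g=region(h0,(.68,.76),(-.08,.02),(.055,.08))
print("housing top",C[h].mean(0),h0[g].mean(0))
i0=np.load("side0.npz")["img"].astype(int);d=np.abs(s["img"].astype(int)-i0).max(-1)
cv2.imwrite("pics/diff.png",np.clip(d*3,0,255).astype(np.uint8))
t=dict(np.load("last_top.npz"));t0=np.load("top0.npz")["img"].astype(int)
cv2.imwrite("pics/difft.png",np.clip(np.abs(t["img"].astype(int)-t0).max(-1)*3,0,255).astype(np.uint8))
st()
E
```

```text
heel bottom [ 0.5363 -0.0507 -0.    ] [ 0.5351 -0.0226  0.    ] heel top [ 0.5411 -0.0512  0.047 ] [ 0.5363 -0.0191  0.047 ]
housing top [ 0.70982298 -0.03266247  0.06379979] [ 0.70942716 -0.0325968   0.06278642]
t 14.5833 tcp [ 0.5519 -0.0342  0.0134] jawdir 89.87 zax [-0.057  0.007 -0.998] F [-9.14 -0.49  3.98] gap 0.341 q6 -1.82
```

View pics/diff.png

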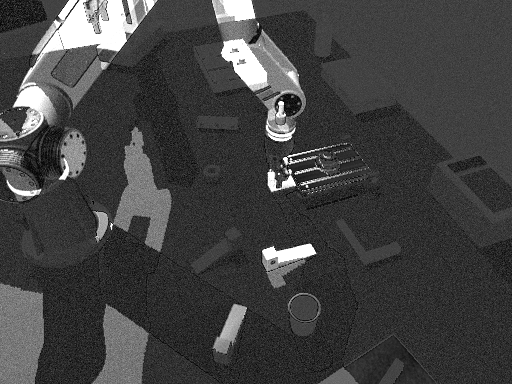

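View pics/difft.png

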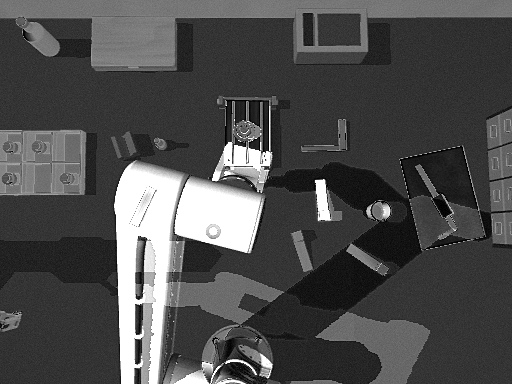

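Everything is stable: the lift is about 3.5 mm, the heel is on the granite, and the bystanders and housing have not moved. Handing in.

```bash
python3 lift.py; python3 -c "
from station import *
print(sign_off())"
```

```text
side (np.float64(3.63), np.float64(36.41), 1159)
top (np.float64(3.28), np.float64(36.7), 842)
t 14.6833 tcp [ 0.5519 -0.0342  0.0134] jawdir 89.87 zax [-0.057  0.007 -0.998] F [-9.56 -1.86  4.39] gap 0.346 q6 -1.82
the job is handed in; nothing more can be done
None
```

I gripped the steel wedge by its block with 60 N and slid it over in front of the plate. I then pushed it thin end first under the middle of the nose bar and handed the job in at about 14.7 s while still holding it.

My last checks before handing in showed:
- **Lift:** the nose is up about 3.6 mm by the side camera and 3.3 mm by the top camera, so a little under the 4 mm aimed for but inside the allowed 1.5 to 6.5 mm. The top camera's slope readings scattered by up to about 1 mm during the push, because the arm hid part of the plate.
- **Wedge:** it sits 1 to 3 mm off the plate's centre line and is square within about 0.5°. The opening reads about 29 mm against the 30 mm block, so the grip is still on.
- **Force:** the wrist carries a steady push of about 9.5 N, with about 4 N of downward press. The gripper looked clear of the plate, judged from the geometry and the picture only.
- **Other things:** the workpiece moved less than 1 mm. The before-and-after pictures showed no bystander moved where I could see them; the arm hid the parallel and the ring gauge from above.

**Disagreement:** the tool ended leaning about 0.057 rad along the push direction, because the jog moves build up tilt. The block's rear face measured 1 to 5 mm of lean in the picture, roughly the size of the pixel error. The tool-point height did not change and the heel's bottom edge was where it should be, so I judged the wedge flat on the granite with the pads turned slightly on the block.

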